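# Lift a wet-lacquered drawer front onto its drying stand

### The arm

A 6-joint arm with a two-finger parallel gripper is mounted at the origin on the work surface. World frame = base frame: x ahead of the robot, y to its left, z up, the work surface at z = 0. Lengths are in m, angles in rad, forces in N, time in s.
With the tool pointing down it reaches from about 0.3 to 0.875 m from the base axis. Payload 6.4 kg.
Tool frame: the origin (TCP) lies at the very end of the fingers, on their centre line; the grasp point (between the pads) lies 19 mm behind it; z points along the fingers, y is the line along which they close (so a half turn about z gives the same grasp; the last joint's range is limited). The gripper opens to 85 mm and grips with 20 to 120 N. Pads are 22 mm wide; open, the fingers measure 114 mm over their backs; the gripper's body (76 mm by 85 mm) begins 54 mm behind the grasp point. The pads swing forward as they close: fully open they stand 13 mm farther back than shut.
Start: joints at [0.973, 0.181, 1.607, -0, 1.354, -0.206], TCP at [0.22, 0.531, 0.231] pointing down, gripper open.
Joint ranges: [-2.99, 2.99], [-0.89, 2.07], [0.3, 2.58], [-1.14, 4.28], [0, 2.63], [-3.12, 3.12]. Speed limits (rad/s): [2.57, 2.57, 3.01, 3.14, 3.14, 3.14].

### API

Orientations are given as a unit quaternion [x, y, z, w].
In Python, from plant import bot, eyes gives the robot as it stands (bot), with the cameras (eyes).
- The arm moves only by the shell command python3 nudge.py 'ROWS' [OPENING] [FORCE]. ROWS is rows parted by semicolons, their numbers by spaces, 1 to 10 of them, each of 6 numbers: dx, dy, dz in m, then a rotation vector rx, ry, rz in rad; each row is the pose to reach, as a shift and turn from the pose commanded when the command began, along the tool's axes at that moment; what a row does not reach only later rows make up. A row lasts 1/12 s, in which the tool goes at most 0.0417 m and 0.125 rad, less where a joint would pass 70% of its speed; a pose out of reach is approached as far as the arm can. OPENING is the finger opening in m, set as the command begins (- or left out keeps the last). The fingers move at their own pace and stop on an object; FORCE is the grip in N (left out, the last holds). Time passes only in rows, so rows that do not move let the fingers close. It prints the time, the measured TCP pose, the force, the opening and the grip force at its end.
- bot.get_state(): the state, without advancing time (a new reading comes with each control period).
- eyes.grab_frame(name): name is "scene" or "side" or "wrist"; returns a dict with "img" (420x560x3 uint8, red, green, blue), "camera_matrix" (3x3 intrinsics, pixels), "camera_from_world" (4x4, takes a point from world to camera coordinates); the wrist camera has in their place "tool_from_camera" (4x4, takes a point from camera to tool coordinates, whose origin is the TCP and whose axes are the flange's). Camera axes: x right, y up, looking along -z (the intrinsics and any distortion apply to the point x, -y, -z); pixel columns grow to the right and rows downward; lengths in m; the calibration is good to about 2 mm. A picture is of the moment at which its call begins: read the wrist's pose just before it. There is no depth.
- bot.hand_in(): hands the job in; it is judged then, once.
The state is a dict: "t": time; "qpos": joint angles; "dq": joint speeds; "effort": joint torques, N m; "tcp_pos": TCP position; "ee_rot": TCP orientation; "wrist_force": force on the tool from outside, world axes, zero at the start; "ft_torque": the same for the moment, N m; "grip_width": finger opening in m; "finger_force": force on a finger pad.
Only numpy, scipy, OpenCV 4.12 (cv2) and the standard library are available. Lean on these libraries where they do the work, as an engineer would, in place of code of your own. Each camera call takes 0.05 s, during which the arm holds its last target. There are 200 camera calls.

### The job

The wooden drawer front lying against the fence has just been lacquered: slide the steel lifter under its bevelled edge, lift it off the bench on the blade and lower it gently onto the two bearers of the drying stand, centred and square across both. Never touch the drawer front with the gripper, keep it about level, and leave everything else on the bench where it is. Then draw the lifter out and lay it flat on the bench again, clear of the drawer front, the stand and the fence.

Things in the scene. Friction and masses are not known exactly. Their poses are not given: they have to be found in the camera images.
- panel: The drawer front: flat pale wooden panel, 80 mm (its x) x 160 mm (its y) x 12 mm thick, 0.08 to 0.16 kg, flat on the bench. Origin: centre of its underside; z up; +x towards the fence, -x (bevelled edge) to the robot side. It starts with its far edge about 0 to 20 mm from the fence face, turned up to 0.06 rad to it. Pushed, it slides to the fence, then rides up onto the blade.
- panel_edge (a point): Middle of the drawer front's near long edge, at underside level (x = -40 mm of the panel). Below this edge the underside is bevelled: 6 mm above the bench at the edge, sloping down to the bench 14 mm further in, so a thin blade can wedge in.
- lifter: The lifter: loose flat steel blade with a raised dark wooden handle, 0.16 kg, lying flat on the bench, blade away from the robot. Origin: on its underside, below the middle of the handle; x points to the blade's tip, z up. Plate 3 mm thick: heel 50 mm wide from x = -45 to 50 mm, blade 64 mm wide from x = 48 to 130 mm, the last 20 mm tapering to about 1 mm. It stands flat by itself.
- lifter_grip (a point): Centre of the lifter's handle: a straight bar along x, 110 mm long, 22 mm wide, 22 mm high, centred 55 mm above the underside, on two posts (14 mm wide, 8 mm thick) at x = -38 and +38 mm. The front post's face (x = 42 mm) limits how far a panel can go on the blade.
- lifter_tip (a point): Middle of the lifter's straight front edge, 130 mm ahead of its origin, at the level of its underside.
- fence: The fence, fixed on the bench left or right of the lifter: a white upright bar 240 mm long (its y), 18 mm thick, 32 mm high, with a black rubbing strip and two steel feet behind. Origin: on the bench 50 mm in front of the face; +x points at the fence (face at x = 50 mm), z up. Turned up to 0.2 rad.
- stand: The drying stand, fixed, on the other side from the fence: plywood base 120 mm (its x) x 140 mm (its y) x 8 mm with two wooden bearers along x, 120 mm long, 20 mm wide, at y = -60 and +60 mm, 100 mm free between them. Origin: centre of the base's underside; z up. Open at both x ends: the blade can be lowered between the bearers and drawn out to -x, the robot side. Turned up to 0.2 rad.
- stand_top (a point): Centre of the stand at the level of the bearer tops, 46 mm above the bench, 38 mm above the base board.
- glue: Bystander: the glue bottle, white, 56 mm across, 150 mm tall. Origin: centre of its underside.
- offcut: Bystander: a plywood offcut 100 x 60 x 18 mm. Origin: centre of its underside.
- jar: Bystander: a screw jar, 70 mm across, 80 mm tall. Origin: centre of its underside.
- tape_measure: Bystander: a tape measure, rounded box 70 x 65 x 36 mm. Origin: centre of its underside.
- sanding_block: Bystander: a cork sanding block 110 x 65 x 30 mm. Origin: centre of its underside.

How it is judged:
By the outcome, as a careful person would: the job done as asked, in the order asked, and still so for the second after the job is handed in, with the robot touching nothing.
It also fails if it takes over 67 s, if anything falls off the work surface, if the arm or the gripper's body presses on something with over 40 N, if the wrist force passes 120 N, or if a joint passes its speed limit or range.

## Working session

There is one attempt and no reset: what is moved stays moved. The work goes in short steps, Python scripts to look and compute and a shell command to move; the robot and the scene stay as the last step left them, time stands still between calls to the robot, and variables do not carry over. Pictures are saved under pics/ and viewed, at most 10 in all, crops included, and the job is handed in when it is done.

```bash
mkdir -p pics; ls; python3 - <<'E'
from plant import bot, eyes
import cv2,pickle
d={}
for n in("scene","side"):
    f=eyes.grab_frame(n);d[n]=f
    cv2.imwrite(f"pics/{n}0.png",cv2.resize(f["img"][:,:,::-1],(800,600),interpolation=cv2.INTER_CUBIC))
    print(n,f.keys(),f["camera_matrix"],f["camera_from_world"])
pickle.dump(d,open("f0.pkl","wb"))
s=bot.get_state();print(s)
E
```

```text
nudge.py
pics
plant.py
scene dict_keys(['img', 'camera_matrix', 'camera_from_world']) [[512.825887     0.         284.22975731]
 [  0.         512.825887   208.81245956]
 [  0.           0.           1.        ]] [[ 0.63115865  0.77561415 -0.00783928 -0.37621923]
 [-0.52348706  0.43340369  0.73356836  0.25294342]
 [ 0.57236357 -0.45889425  0.67957046 -1.85862901]
 [ 0.          0.          0.          1.        ]]
side dict_keys(['img', 'camera_matrix', 'camera_from_world']) [[516.32753358   0.         289.27856966]
 [  0.         516.32753358 207.47714788]
 [  0.           0.           1.        ]] [[-0.97521147 -0.2210884  -0.00908384  0.58018164]
 [ 0.14080792 -0.65171878  0.74527563 -0.11983517]
 [-0.17069191  0.72552226  0.66669462 -1.76090539]
 [ 0.          0.          0.          1.        ]]
{'t': 0.1, 'qpos': array([ 9.72722457e-01,  1.81476031e-01,  1.60789145e+00,  1.21836668e-05,
        1.35380147e+00, -2.06280512e-01]), 'dq': array([ 0.00077487, -0.00044988, -0.00295944,  0.00015677,  0.00157723,
       -0.00122108]), 'effort': array([ 2.07034405e-03, -4.45873904e+01, -3.52240348e+01, -2.01999419e-04,
        4.04519684e-03, -1.35659479e-05]), 'tcp_pos': array([0.21925069, 0.53102992, 0.23047703]), 'ee_rot': array([ 1.94647372e-01,  9.80872968e-01, -7.22933988e-04, -3.13972285e-04]), 'wrist_force': array([0.29946046, 0.49494053, 0.31226938]), 'ft_torque': array([-0.00898676,  0.05304544,  0.03495547]), 'finger_force': 0.0, 'grip_width': 0.08553092345133201}
```

View pics/scene0.png

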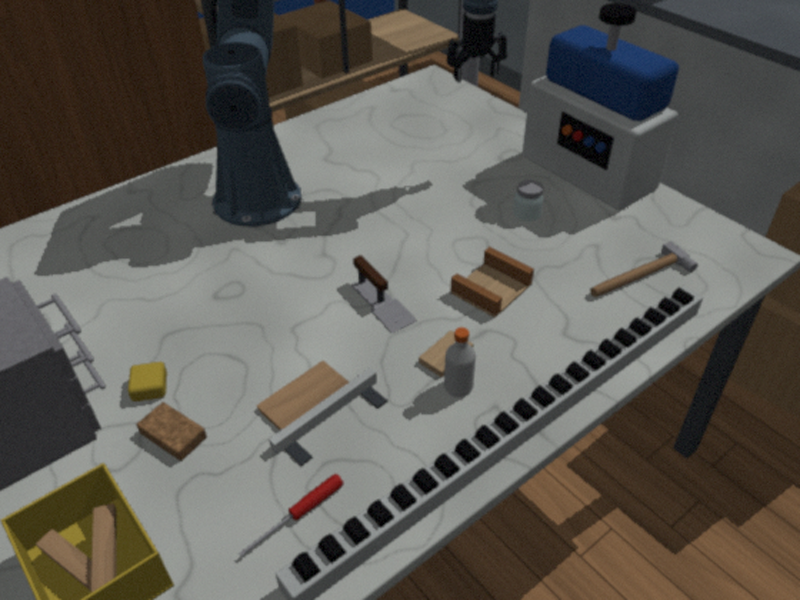

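View pics/side0.png

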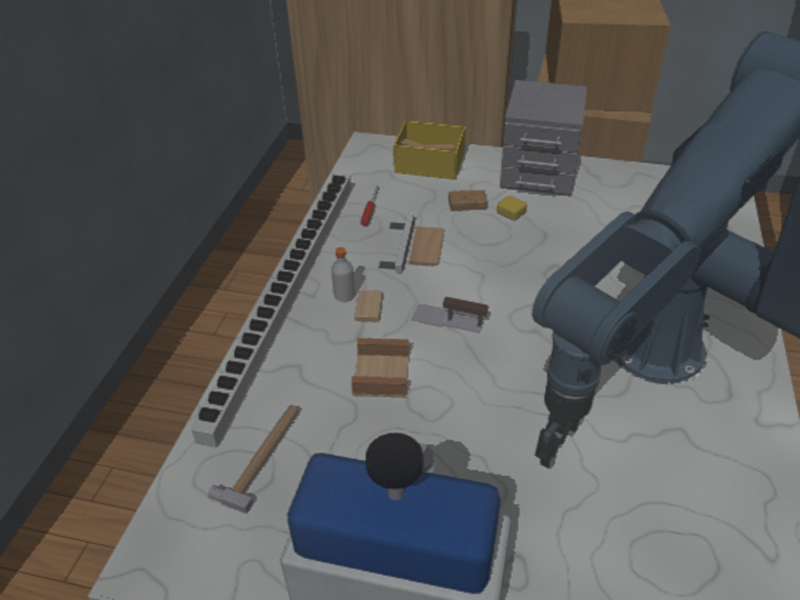

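The scene view shows the lifter at about (380,290), the panel and fence at (310,400), and the stand at (490,280). The side view shows the same layout. I'll enlarge crops of both.

```bash
python3 - <<'E'
import cv2,pickle
d=pickle.load(open("f0.pkl","rb"))
def crop(n,x,y,w,h,s):
    i=d[n]["img"][y:y+h,x:x+w,::-1]
    i=cv2.convertScaleAbs(cv2.resize(i,None,fx=s,fy=s,interpolation=cv2.INTER_CUBIC),alpha=1.4)
    for k in range(0,w,20): cv2.putText(i,str(x+k),(k*s,8),0,.3,(0,0,255),1); cv2.line(i,(k*s,0),(k*s,4),(0,0,255))
    for k in range(0,h,20): cv2.putText(i,str(y+k),(0,k*s+4),0,.3,(0,0,255),1)
    cv2.imwrite(f"pics/{n}_c.png",i)
crop("scene",178,172,200,150,4)
crop("side",238,145,130,140,4)
E
```

```text
(no output)
```

View pics/scene_c.png

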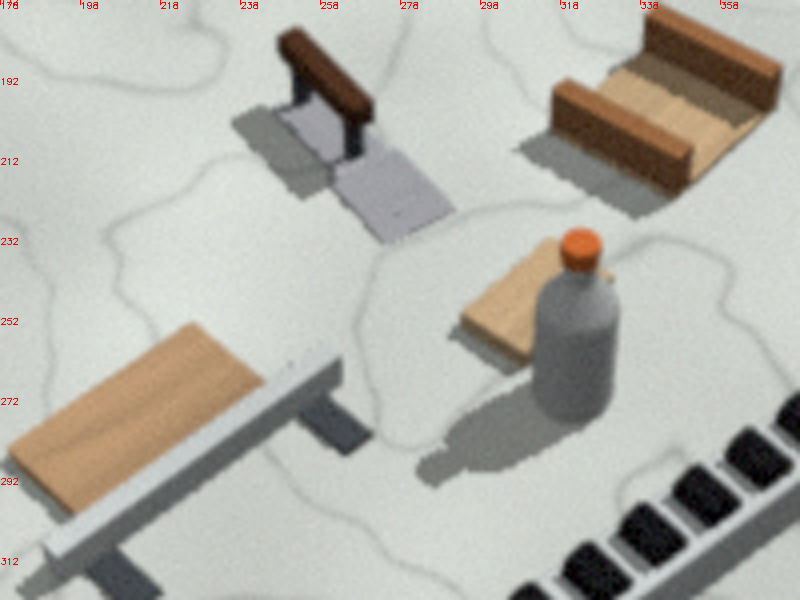

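View pics/side_c.png

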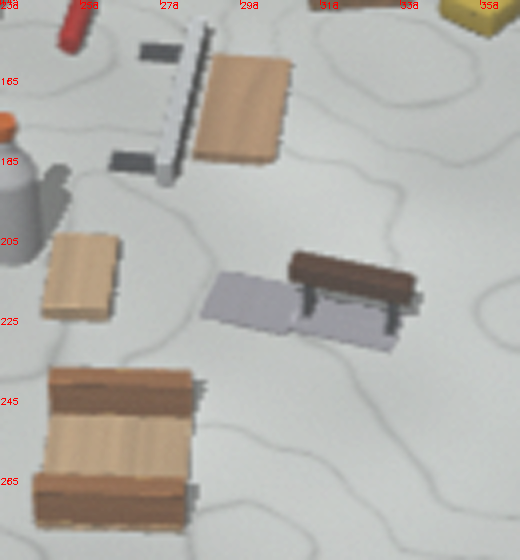

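```bash
cat > h.py <<'E'
import numpy as np,pickle
from scipy.optimize import least_squares
def proj(f,P):
    P=np.atleast_2d(P);T=f["camera_from_world"];c=P@T[:3,:3].T+T[:3,3]
    K=f["camera_matrix"];return np.c_[K[0,0]*c[:,0]/-c[:,2]+K[0,2],K[1,1]*-c[:,1]/-c[:,2]+K[1,2]]
def back(f,px,z):
    T=f["camera_from_world"];K=f["camera_matrix"];R=T[:3,:3]
    o=-R.T@T[:3,3];r=[]
    for u,v in px:
        d=R.T@np.array([(u-K[0,2])/K[0,0],-(v-K[1,2])/K[1,1],-1]);r.append(o+d*(z-o[2])/d[2])
    return np.array(r)
def place(p,M):
    c,s=np.cos(p[2]),np.sin(p[2]);M=np.atleast_2d(M)
    return np.c_[p[0]+c*M[:,0]-s*M[:,1],p[1]+s*M[:,0]+c*M[:,1],M[:,2]]
E
python3 - <<'E'
from h import *
np.set_printoptions(precision=4,suppress=True)
d=pickle.load(open("f0.pkl","rb"))
S=lambda l:np.array(l)/4+[178,172]-[.0,.0]
D=lambda l:np.array(l)/4+[238,145]
for n,a,b,z in [("panel",[(8,453),(193,322),(265,382),(76,514)],[(213,55),(290,60),(276,163),(193,157)],.012),
 ("blade",[(387,243),(456,208),(333,180),(400,150)],[(217,271),(202,313),(295,335)],.003),
 ("bearers",[(553,85),(692,155),(568,78),(645,10),(780,72)],[(50,370),(191,372),(34,478),(188,475)],.046),
 ("fence",[(60,558),(343,358)],[(193,22),(210,28),(158,178),(175,180)],.032),
 ("handle top",[(280,33),(296,26),(372,100),(360,110)],[(296,252),(414,274)],.066)]:
    print(n);print(back(d["scene"],S(a),z));print(back(d["side"],D(b),z))
E
```

```text
panel
[[ 0.5934 -0.3513  0.012 ]
 [ 0.5748 -0.1915  0.012 ]
 [ 0.6514 -0.1849  0.012 ]
 [ 0.6642 -0.3432  0.012 ]]
[[ 0.6619 -0.3322  0.012 ]
 [ 0.5835 -0.3403  0.012 ]
 [ 0.5651 -0.1757  0.012 ]
 [ 0.6448 -0.1678  0.012 ]]
blade
[[ 0.5934 -0.0336  0.003 ]
 [ 0.5976  0.0287  0.003 ]
 [ 0.5151 -0.0237  0.003 ]
 [ 0.5214  0.0362  0.003 ]]
[[ 0.5892 -0.0237  0.003 ]
 [ 0.5902  0.0331  0.003 ]
 [ 0.5042  0.0431  0.003 ]]
bearers
[[0.5755 0.1431 0.046 ]
 [0.6988 0.1695 0.046 ]
 [0.5767 0.1574 0.046 ]
 [0.5544 0.2597 0.046 ]
 [0.6751 0.2871 0.046 ]]
[[0.6884 0.1712 0.046 ]
 [0.5729 0.1485 0.046 ]
 [0.6676 0.2898 0.046 ]
 [0.5493 0.2608 0.046 ]]
fence
[[ 0.701  -0.3749  0.032 ]
 [ 0.6824 -0.1411  0.032 ]]
[[ 0.6883 -0.3569  0.032 ]
 [ 0.6689 -0.3503  0.032 ]
 [ 0.664  -0.1069  0.032 ]
 [ 0.6478 -0.1075  0.032 ]]
handle top
[[ 0.4125  0.0061  0.066 ]
 [ 0.4136  0.0206  0.066 ]
 [ 0.5191  0.0126  0.066 ]
 [ 0.5223 -0.0011  0.066 ]]
[[0.5119 0.005  0.066 ]
 [0.4073 0.0114 0.066 ]]
```

```bash
T="-.28 -.28 -.07 0 0 -.325"; python3 nudge.py '-.28 -.28 -.07 0 0 -.325;-.28 -.28 -.07 0 0 -.325;-.28 -.28 -.07 0 0 -.325;-.28 -.28 -.07 0 0 -.325;-.28 -.28 -.07 0 0 -.325;-.28 -.28 -.07 0 0 -.325;-.28 -.28 -.07 0 0 -.325;-.28 -.28 -.07 0 0 -.325;-.28 -.28 -.07 0 0 -.325;-.28 -.28 -.07 0 0 -.325'
python3 - <<'E'
from plant import bot, eyes
f=eyes.grab_frame("wrist");print(f["tool_from_camera"],f["camera_matrix"]);s=bot.get_state();print(s["tcp_pos"],s["ee_rot"],s["t"])
E
```

```text
t: 0.93
tcp_pos: [0.372, 0.1631, 0.3018]
ee_rot: [0.034, 0.999, -0.0, 0.0]
wrist_force: [0.9, 0.5, 0.2]
grip_width: 0.0849
finger_force: 0.0
[[-5.62199990e-04  9.60752330e-01  2.77407001e-01  6.89421606e-02]
 [ 9.99999841e-01  5.30305871e-04  1.89999889e-04 -6.69032215e-04]
 [ 3.54322748e-05  2.77407064e-01 -9.60752476e-01 -1.42661534e-01]
 [ 0.00000000e+00  0.00000000e+00  0.00000000e+00  1.00000000e+00]] [[355.22071258   0.         284.31258881]
 [  0.         355.22071258 210.33345201]
 [  0.           0.           1.        ]]
[0.37426632 0.1596783  0.30271495] [ 0.03555134  0.99936526 -0.00160303  0.00161324] 0.9833
```

```bash
python3 nudge.py '-.05 -.19 -.02 0 0 0;-.05 -.19 -.02 0 0 0;-.05 -.19 -.02 0 0 0;-.05 -.19 -.02 0 0 0;-.05 -.19 -.02 0 0 0;-.05 -.19 -.02 0 0 0;-.05 -.19 -.02 0 0 0'
python3 - <<'E'
from plant import bot, eyes
import cv2,pickle
s=bot.get_state();f=eyes.grab_frame("wrist");f["s"]=s;pickle.dump(f,open("w1.pkl","wb"));print(s["tcp_pos"],s["ee_rot"],s["dq"])
cv2.imwrite("pics/w1.png",cv2.resize(f["img"][:,:,::-1],(800,600),interpolation=cv2.INTER_CUBIC))
E
```

```text
t: 1.57
tcp_pos: [0.4086, -0.0284, 0.321]
ee_rot: [0.035, 0.999, 0.0, -0.0]
wrist_force: [0.2, 0.6, -0.8]
grip_width: 0.0854
finger_force: 0.0
[ 0.40855286 -0.02837967  0.32096846] [ 3.53656996e-02  9.99374320e-01  2.58809475e-04 -4.11843623e-04] [ 0.05782164 -0.01274575  0.0181804   0.00974482  0.00766882  0.0157874 ]
```

View pics/w1.png

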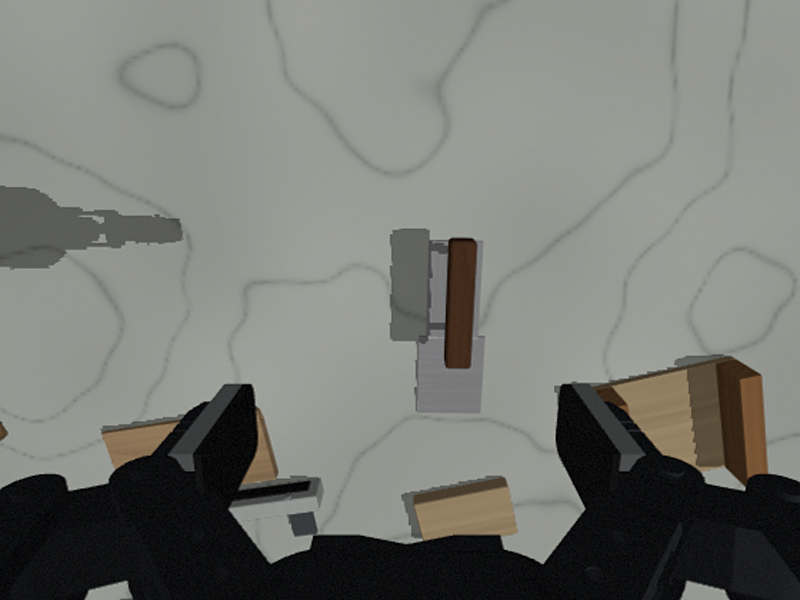

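```bash
cat >> h.py <<'E'
from scipy.spatial.transform import Rotation as Ro
def wcam(f):
    T=np.eye(4);T[:3,:3]=Ro.from_quat(f["s"]["ee_rot"]).as_matrix();T[:3,3]=f["s"]["tcp_pos"]
    f["camera_from_world"]=np.linalg.inv(T@f["tool_from_camera"]);return f
E
python3 - <<'E'
from h import *
np.set_printoptions(precision=4,suppress=True)
f=wcam(pickle.load(open("w1.pkl","rb")))
for n,a,z in [("blade",[(416,411),(481,411.5),(417,338),(484,336)],.002),("handle",[(447,238),(476,238),(471,368),(446,368)],.066),
 ("panel",[(102,428),(257,408),(278,478)],.012),("fence top",[(322,478),(319,512)],.032),("stand R bearer top",[(736,358),(762,375)],.046),("base",[(612,386),(690,367)],.008)]:
    print(n);print(back(f,np.array(a)*.7,z))
E
```

```text
blade
[[ 0.589  -0.0319  0.002 ]
 [ 0.5943  0.0336  0.002 ]
 [ 0.5108 -0.0257  0.002 ]
 [ 0.5134  0.039   0.002 ]]
handle
[[ 0.4053  0.0035  0.066 ]
 [ 0.4069  0.0263  0.066 ]
 [ 0.5174  0.0184  0.066 ]
 [ 0.5159 -0.0028  0.066 ]]
panel
[[ 0.58   -0.3456  0.012 ]
 [ 0.5691 -0.1879  0.012 ]
 [ 0.6499 -0.1785  0.012 ]]
fence top
[[ 0.6393 -0.1285  0.032 ]
 [ 0.6784 -0.1361  0.032 ]]
stand R bearer top
[[0.5335 0.255  0.046 ]
 [0.5517 0.28   0.046 ]]
base
[[0.5723 0.1621 0.008 ]
 [0.5574 0.2368 0.008 ]]
```

```bash
python3 nudge.py '-.025 .022 .04 0 0 0;-.05 .043 .08 0 0 0;-.05 .043 .12 0 0 0;-.05 .043 .16 0 0 0;-.05 .043 .20 0 0 0;-.05 .043 .23 0 0 0;-.05 .043 .26 0 0 0;-.05 .043 .275 0 0 0;-.05 .043 .284 0 0 0;-.05 .043 .284 0 0 0'
python3 nudge.py '0 0 0 0 0 0;0 0 0 0 0 0;0 0 0 0 0 0;0 0 0 0 0 0;0 0 0 0 0 0;0 0 0 0 0 0;0 0 0 0 0 0;0 0 0 0 0 0' .0 100
```

```text
t: 2.45
tcp_pos: [0.4595, 0.0142, 0.0354]
ee_rot: [0.032, 0.999, 0.001, -0.002]
wrist_force: [-0.9, 0.0, 0.0]
grip_width: 0.0854
finger_force: 0.0
t: 3.12
tcp_pos: [0.4623, 0.0122, 0.0385]
ee_rot: [0.034, 0.999, -0.0, 0.001]
wrist_force: [-1.4, 0.2, 6.8]
grip_width: 0.0202
finger_force: 98.7
```

```bash
python3 nudge.py '0 0 -.015 0 0 0;0 0 -.05 0 0 0;.01 -.03 -.08 0 0 -.04;.02 -.06 -.11 0 0 -.1;.03 -.09 -.14 0 0 -.16;.033 -.115 -.17 0 0 -.16;.033 -.135 -.20 0 0 -.16;.033 -.135 -.20 0 0 -.16;.033 -.135 -.20 0 0 -.16'
python3 - <<'E'
from plant import bot, eyes
import cv2,pickle
s=bot.get_state();f=eyes.grab_frame("wrist");f["s"]=s;pickle.dump(f,open("w2.pkl","wb"));print(s["tcp_pos"],s["ee_rot"],abs(s["dq"]).max())
cv2.imwrite("pics/w2.png",cv2.resize(f["img"][:,:,::-1],(800,600),interpolation=cv2.INTER_CUBIC))
E
```

```text
t: 3.87
tcp_pos: [0.4203, -0.1218, 0.2394]
ee_rot: [-0.045, 0.999, -0.001, 0.002]
wrist_force: [0.2, 0.7, -1.7]
grip_width: 0.0205
finger_force: 98.2
[ 0.4203309  -0.12181772  0.23942576] [-0.04514061  0.99897758 -0.00134809  0.00207211] 0.06772361909392781
```

View pics/w2.png

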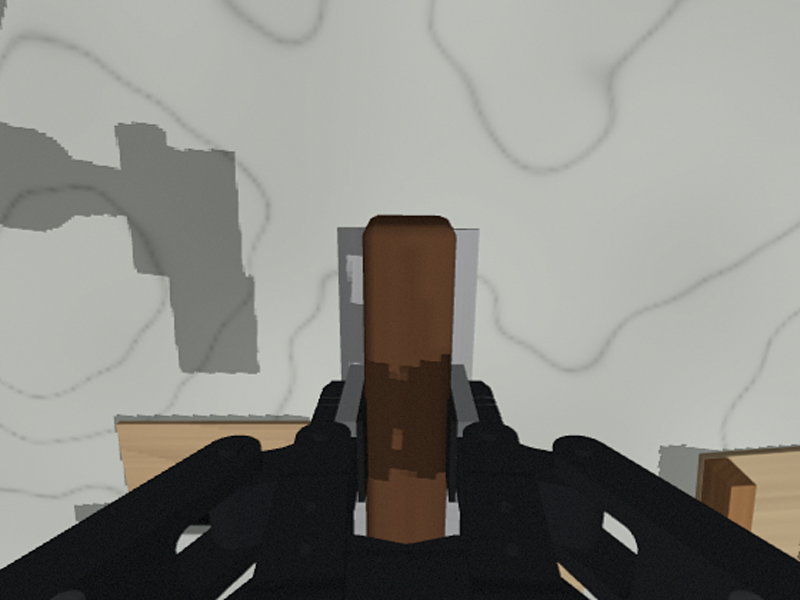

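```bash
python3 - <<'E'
from h import *
np.set_printoptions(precision=4,suppress=True)
f=wcam(pickle.load(open("w2.pkl","rb")))
zb=f["s"]["tcp_pos"][2]-.0385
for n,a,z in [("heel",[(338,228),(479,228),(475,375)],zb+.003),("handle",[(372,216),(447,216)],zb+.066),
 ("panel",[(118,424),(308,420)],.012),("panelbot",[(118,416),(308,416)],.001),("stand",[(699,453),(718,460),(728,470)],.046)]:
    p=back(f,np.array(a)*.7,z);print(n);print(p)
    print(Ro.from_quat(f["s"]["ee_rot"]).inv().apply(p-f["s"]["tcp_pos"]))
E
```

```text
heel
[[ 0.3788 -0.1506  0.2039]
 [ 0.3743 -0.1014  0.2039]
 [ 0.4301 -0.0956  0.2039]]
[[ 0.0441 -0.0248  0.0354]
 [ 0.0441  0.0246  0.0353]
 [-0.012   0.0253  0.0355]]
handle
[[ 0.3656 -0.1353  0.2669]
 [ 0.364  -0.1185  0.2669]]
[[ 0.0557 -0.0086 -0.0277]
 [ 0.0557  0.0083 -0.0277]]
panel
[[ 0.5855 -0.3456  0.012 ]
 [ 0.5676 -0.1906  0.012 ]]
[[-0.1433 -0.2371  0.2287]
 [-0.1395 -0.0811  0.2282]]
panelbot
[[ 0.5848 -0.3515  0.001 ]
 [ 0.5703 -0.1926  0.001 ]]
[[-0.1421 -0.2429  0.2397]
 [-0.142  -0.0833  0.2392]]
stand
[[0.5486 0.1101 0.046 ]
 [0.5533 0.126  0.046 ]
 [0.5611 0.1358 0.046 ]]
[[-0.1479  0.22    0.1934]
 [-0.154   0.2354  0.1934]
 [-0.1627  0.2445  0.1934]]
```

```bash
python3 nudge.py '.003 -.03 .02 0 0 0;.006 -.06 .04 0 0 0;.009 -.09 .06 0 0 0;.011 -.12 .08 0 0 0;.013 -.145 .105 0 0 0;.014 -.157 .14 0 0 0;.014 -.157 .17 0 0 0;.014 -.157 .19 0 0 0;.014 -.157 .193 0 0 0;.014 -.157 .193 0 0 0'
python3 - <<'E'
from plant import bot, eyes
from h import *
s=bot.get_state();print(s["tcp_pos"],Ro.from_quat(s["ee_rot"]).as_matrix().round(4),s["wrist_force"],s["ft_torque"])
E
```

```text
t: 4.75
tcp_pos: [0.4188, -0.2753, 0.042]
ee_rot: [-0.047, 0.999, 0.002, -0.002]
wrist_force: [-0.7, 0.7, -1.4]
grip_width: 0.0201
finger_force: 98.3
[ 0.41876209 -0.27527507  0.04197751] [[-0.9956 -0.094  -0.004 ]
 [-0.094   0.9956  0.0044]
 [ 0.0035  0.0047 -1.    ]] [-0.66498322  0.69379108 -1.38529491] [-0.04619735  0.00381994  0.04255173]
```

```bash
python3 nudge.py '0 -.003 .001 0 0 0;0 -.003 .002 0 0 0;0 -.003 .003 0 0 0;0 -.003 .004 0 0 0;0 -.003 .005 0 0 0;0 -.003 .005 0 0 0;0 -.003 .005 0 0 0'
python3 - <<'E'
from plant import bot, eyes
from h import *
import cv2
f=eyes.grab_frame("side")
cv2.imwrite("pics/s1.png",cv2.resize(f["img"][130:250,240:380,::-1],None,fx=5,fy=5,interpolation=cv2.INTER_CUBIC))
s=bot.get_state();print(s["tcp_pos"],Ro.from_quat(s["ee_rot"]).as_matrix().round(4),s["wrist_force"],s["ft_torque"])
E
```

```text
t: 5.33
tcp_pos: [0.4204, -0.2807, 0.0395]
ee_rot: [-0.047, 0.999, -0.0, 0.0]
wrist_force: [0.8, -0.3, -0.7]
grip_width: 0.0204
finger_force: 98.3
[ 0.42044612 -0.28073783  0.03946065] [[-9.957e-01 -9.310e-02  2.000e-04]
 [-9.310e-02  9.957e-01 -2.000e-04]
 [-1.000e-04 -2.000e-04 -1.000e+00]] [-0.770584    0.57398763 -1.45714781] [ 0.01262713  0.02635408 -0.01021795]
```

View pics/s1.png

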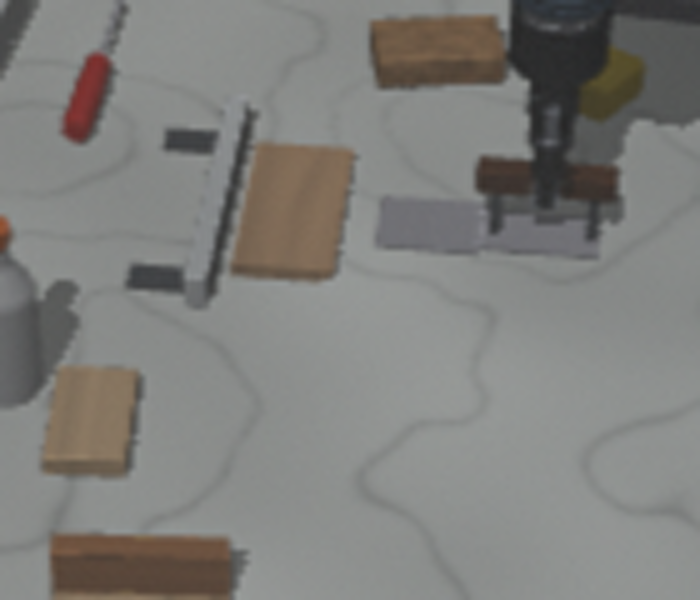

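```bash
python3 nudge.py '0 .001 .001 0 0 0;0 .001 .002 0 0 0;0 .001 .002 0 0 0;0 .001 .002 0 0 0'; python3 nudge.py '-.005 0 0 0 0 0;-.01 0 0 0 0 0;-.015 0 0 0 0 0;-.02 0 0 0 0 0;-.025 0 0 0 0 0;-.025 0 0 0 0 0'
```

```text
t: 5.72
tcp_pos: [0.4205, -0.2801, 0.0385]
ee_rot: [-0.047, 0.999, -0.0, 0.0]
wrist_force: [-4.1, 2.1, 10.8]
grip_width: 0.0204
finger_force: 100.0
t: 6.22
tcp_pos: [0.446, -0.2783, 0.0385]
ee_rot: [-0.047, 0.999, -0.001, 0.0]
wrist_force: [-1.9, -0.4, 7.4]
grip_width: 0.0206
finger_force: 99.7
```

```bash
python3 nudge.py '-.004 0 0 0 0 0;-.008 0 0 0 0 0;-.012 0 0 0 0 0;-.016 0 0 0 0 0;-.02 0 0 0 0 0;-.02 0 0 0 0 0';python3 nudge.py '-.004 0 0 0 0 0;-.008 0 0 0 0 0;-.012 0 0 0 0 0;-.016 0 0 0 0 0;-.02 0 0 0 0 0;-.02 0 0 0 0 0'
python3 nudge.py '-.004 0 0 0 0 0;-.008 0 0 0 0 0;-.012 0 0 0 0 0;-.016 0 0 0 0 0;-.02 0 0 0 0 0;-.02 0 0 0 0 0'
```

```text
t: 6.72
tcp_pos: [0.4655, -0.2764, 0.0385]
ee_rot: [-0.047, 0.999, -0.001, -0.0]
wrist_force: [-4.2, -0.4, 8.3]
grip_width: 0.0209
finger_force: 99.7
t: 7.22
tcp_pos: [0.4852, -0.2746, 0.0385]
ee_rot: [-0.047, 0.999, -0.001, -0.0]
wrist_force: [-5.1, -0.4, 8.2]
grip_width: 0.0206
finger_force: 99.7
t: 7.72
tcp_pos: [0.5051, -0.2727, 0.0385]
ee_rot: [-0.047, 0.999, -0.001, -0.0]
wrist_force: [-4.9, -0.5, 8.8]
grip_width: 0.0203
finger_force: 99.7
```

```bash
python3 - <<'E'
from plant import bot, eyes
import cv2,numpy as np
a=eyes.grab_frame("side")["img"][140:230,270:370,::-1];b=eyes.grab_frame("scene")["img"][230:330,170:270,::-1]
a=cv2.resize(a,(400,360),interpolation=cv2.INTER_CUBIC);b=cv2.resize(b,(400,400),interpolation=cv2.INTER_CUBIC)
c=np.zeros((400,800,3),np.uint8);c[:360,:400]=a;c[:,400:]=b
cv2.imwrite("pics/p2.png",cv2.convertScaleAbs(c,alpha=1.4))
E
```

```text
(no output)
```

View pics/p2.png

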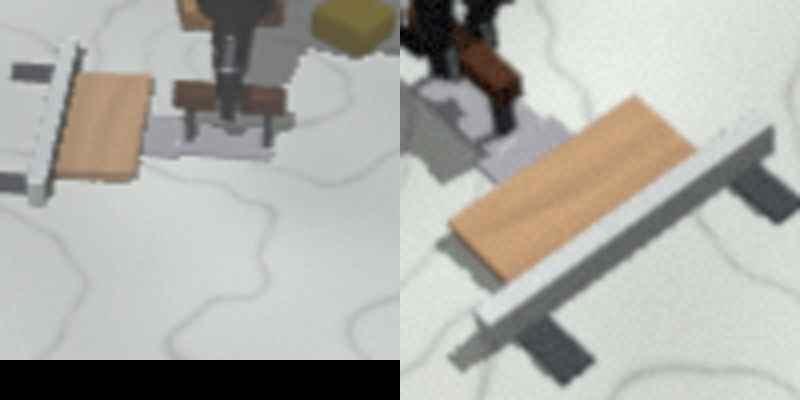

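Panel is against the fence, the blade is centred on it and about 50 mm under; roughly 25 mm to go.

```bash
python3 nudge.py '-.004 0 0 0 0 0;-.008 0 0 0 0 0;-.012 0 0 0 0 0;-.015 0 0 0 0 0;-.015 0 0 0 0 0';python3 nudge.py '-.003 0 0 0 0 0;-.006 0 0 0 0 0;-.008 0 0 0 0 0;-.008 0 0 0 0 0;-.008 0 0 0 0 0'
```

```text
t: 8.23
tcp_pos: [0.5196, -0.2713, 0.0385]
ee_rot: [-0.047, 0.999, -0.001, -0.001]
wrist_force: [-6.8, -0.4, 10.2]
grip_width: 0.0208
finger_force: 99.9
t: 8.65
tcp_pos: [0.5268, -0.2706, 0.0385]
ee_rot: [-0.047, 0.999, -0.0, -0.001]
wrist_force: [-9.6, -0.9, 12.1]
grip_width: 0.0206
finger_force: 100.0
```

```bash
python3 nudge.py '.001 0 0 0 0 0;.002 0 0 0 0 0;.003 0 -.001 0 0 0;.003 0 -.003 0 0 0;.003 0 -.006 0 0 0;.003 0 -.01 0 0 0;.003 0 -.015 0 0 0;.003 0 -.02 0 0 0;.003 0 -.02 0 0 0'
python3 - <<'E'
from plant import bot, eyes
import cv2,numpy as np
a=eyes.grab_frame("side")["img"][140:230,270:370,::-1];b=eyes.grab_frame("scene")["img"][230:330,170:270,::-1]
a=cv2.resize(a,(400,360),interpolation=cv2.INTER_CUBIC);b=cv2.resize(b,(400,400),interpolation=cv2.INTER_CUBIC)
c=np.zeros((400,800,3),np.uint8);c[:360,:400]=a;c[:,400:]=b
cv2.imwrite("pics/p3.png",cv2.convertScaleAbs(c,alpha=1.4));s=bot.get_state();print(s["wrist_force"],s["ft_torque"])
E
```

```text
t: 9.4
tcp_pos: [0.5256, -0.2705, 0.0587]
ee_rot: [-0.047, 0.999, -0.001, 0.001]
wrist_force: [1.2, -0.0, -2.3]
grip_width: 0.0208
finger_force: 98.2
[ 0.29234686 -0.25901543 -1.86770386] [-0.00281363  0.18415941 -0.01505505]
```

View pics/p3.png

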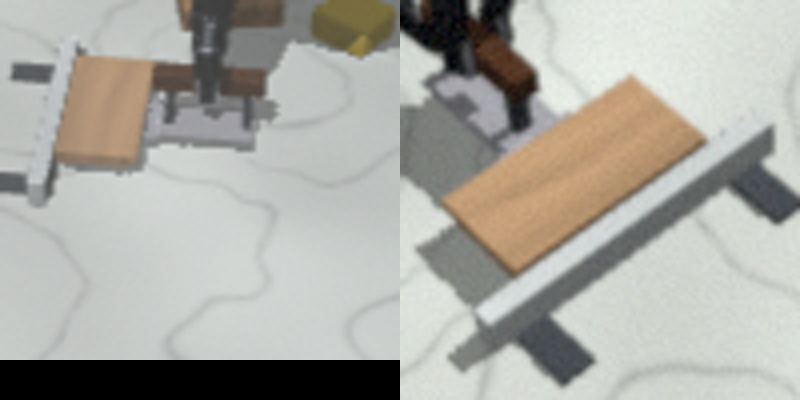

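```bash
python3 - <<'E'
from h import *
np.set_printoptions(precision=4,suppress=True)
d=pickle.load(open("f0.pkl","rb"))
S=np.array([(42,202),(232,76),(307,140),(115,272)])/4+[170,230]
D=np.array([(140,163),(154,60),(78,57),(58,160)])/4+[270,140]
S0=np.array([(8,453),(193,322),(265,382),(76,514)])/4+[178,172]
D0=np.array([(276,163),(290,60),(213,55),(193,157)])/4+[238,145]
for n,p,z in (("scene",S,.0352),("side",D,.0352),("scene",S0,.012),("side",D0,.012)):
    w=back(d[n],p,z);c=w.mean(0);print(n,c,w[:,:2].ravel())
    e=(w[1]-w[0]) if n=="scene" else (w[0]-w[1]); g=(w[2]-w[3]) if n=="scene" else (w[3]-w[2]); print("  yaw",np.arctan2(-e[0],e[1]),np.arctan2(-g[0],g[1]))
w1=wcam(pickle.load(open("w1.pkl","rb")));w2=wcam(pickle.load(open("w2.pkl","rb")))
st=(.619,.225,.197)
P=place(st,[(-.06,-.07,0),(-.06,-.07,.008),(-.06,-.07,.046),(-.06,-.05,.046),(-.06,-.05,.008),(-.06,.05,.046),(-.06,.07,.046)])
print(np.c_[proj(w1,P)/.7,proj(w2,P)/.7])
E
```

```text
scene [ 0.6319 -0.267   0.0352] [ 0.599  -0.3493  0.5858 -0.1909  0.6656 -0.1852  0.6772 -0.3428]
  yaw 0.08270429300775752 0.07311221581649778
side [ 0.6211 -0.2526  0.0352] [ 0.5731 -0.1757  0.5923 -0.341   0.6685 -0.3299  0.6504 -0.1637]
  yaw 0.1151978418065857 0.10841208706703186
scene [ 0.6209 -0.2677  0.012 ] [ 0.5934 -0.3513  0.5748 -0.1915  0.6514 -0.1849  0.6642 -0.3432]
  yaw 0.11604260602690182 0.08070024311836298
side [ 0.6138 -0.254   0.012 ] [ 0.5651 -0.1757  0.5835 -0.3403  0.6619 -0.3322  0.6448 -0.1678]
  yaw 0.11137655931133247 0.1035512530171685
[[591.2502 385.0332 701.5608 451.3093]
 [594.1042 388.5846 706.8405 456.691 ]
 [608.9557 407.0654 734.7509 485.1412]
 [630.8131 401.7942 761.1642 482.8011]
 [614.3146 383.6459 730.9533 454.507 ]
 [742.206  374.9298 894.5757 470.981 ]
 [764.9153 369.4531 921.5303 468.5928]]
```

```bash
python3 nudge.py '0 0 -.004 0 0 0;0 0 -.012 0 0 0;0 0 -.024 0 0 0;.003 0 -.038 0 0 0;.009 0 -.053 0 0 0;.018 0 -.068 0 0 0;.030 0 -.082 0 0 0;.042 0 -.092 0 0 0;.051 0 -.098 0 0 0;.056 0 -.1 0 0 0'
python3 nudge.py '.003 0 0 0 0 0;.004 .002 0 0 0 0;.004 .008 0 0 0 0;.004 .017 0 0 0 0;.004 .030 0 0 0 0;.004 .047 0 0 0 0;.004 .067 0 0 0 -.005;.004 .087 0 0 0 -.01;.004 .107 0 0 0 -.018;.004 .127 0 0 0 -.026'
python3 - <<'E'
from plant import bot, eyes
from h import *
d=pickle.load(open("f0.pkl","rb"))
print(back(d["scene"],[(178+573/4,172+410/4)],0),back(d["side"],[(240.5,145+258/4)],0))
s=bot.get_state();print(s["tcp_pos"],s["wrist_force"],s["ft_torque"])
E
```

```text
t: 10.33
tcp_pos: [0.4689, -0.2759, 0.1597]
ee_rot: [-0.046, 0.999, -0.001, 0.001]
wrist_force: [0.7, 0.1, -2.5]
grip_width: 0.0206
finger_force: 98.1
t: 11.17
tcp_pos: [0.4527, -0.1463, 0.157]
ee_rot: [-0.06, 0.998, 0.0, -0.0]
wrist_force: [0.5, -0.0, -1.6]
grip_width: 0.0206
finger_force: 98.1
[[ 0.79547689 -0.03306254  0.        ]] [[ 0.77960342 -0.00403425  0.        ]]
[ 0.45270506 -0.1463486   0.15696416] [ 0.52543413 -0.02162105 -1.56528952] [0.02025938 0.06762981 0.03824544]
```

```bash
python3 nudge.py '0 .014 0 0 0 -.005;0 .022 0 0 0 -.008;0 .026 0 0 0 -.01;0 .028 0 0 0 -.01;0 .028 0 0 0 -.01;0 .028 0 0 0 -.01'
python3 - <<'E'
from plant import bot, eyes
from h import *
import cv2
a=[]
for i in range(4):
    f=eyes.grab_frame("side" if i%2 else "scene"); s=bot.get_state();a.append(np.r_[s["wrist_force"],s["ft_torque"]])
    if i==0:A=f
    if i==1:B=f
print(np.array(a).round(3),s["tcp_pos"],s["ee_rot"])
pickle.dump((A,B,s),open("c.pkl","wb"))
# panel colour blobs
for n,f in(("scene",A),("side",B)):
    hsv=cv2.cvtColor(f["img"],cv2.COLOR_RGB2HSV);m=cv2.inRange(hsv,(8,60,90),(20,170,255))
    k,l,st,ce=cv2.connectedComponentsWithStats(m)
    print(n,[(st[i].tolist(),ce[i].round().tolist()) for i in range(1,k) if st[i][4]>150])
    fwd=np.array([1,np.tan(2*np.arcsin(-s["ee_rot"][0])),0]);fwd/=np.linalg.norm(fwd)
    print("pred",proj(f,s["tcp_pos"]+.1005*fwd+[0,0,-.0235]))
E
```

```text
t: 11.67
tcp_pos: [0.4502, -0.1219, 0.1574]
ee_rot: [-0.064, 0.998, -0.0, 0.0]
wrist_force: [-0.1, -0.2, -2.6]
grip_width: 0.0204
finger_force: 98.2
[[ 0.571 -0.112 -2.94  -0.016  0.192 -0.015]
 [ 0.229 -0.375 -3.42  -0.081  0.189  0.046]
 [-0.994 -0.431 -2.324  0.016  0.186 -0.048]
 [-0.794 -0.347 -3.246  0.054  0.172 -0.026]] [ 0.45001391 -0.12188131  0.15727492] [-6.40642896e-02  9.97945773e-01 -3.82311641e-05 -1.65579079e-05]
scene [([258, 7, 62, 30, 1097], [286.0, 21.0]), ([286, 37, 33, 12, 155], [306.0, 42.0]), ([335, 51, 29, 21, 221], [349.0, 61.0]), ([415, 177, 59, 27, 288], [445.0, 190.0]), ([211, 185, 61, 42, 1163], [240.0, 206.0]), ([316, 189, 53, 28, 556], [343.0, 201.0]), ([294, 229, 37, 32, 354], [308.0, 245.0]), ([96, 281, 47, 35, 829], [119.0, 298.0]), ([364, 297, 61, 71, 1704], [394.0, 338.0]), ([538, 340, 22, 31, 394], [552.0, 354.0]), ([63, 354, 19, 60, 880], [71.0, 383.0]), ([365, 356, 195, 64, 8700], [475.0, 394.0]), ([25, 370, 36, 39, 645], [45.0, 388.0])]
pred [[242.23592894 202.93988805]]
side [([188, 0, 170, 155, 14258], [271.0, 51.0]), ([389, 0, 80, 60, 3195], [426.0, 23.0]), ([536, 134, 18, 66, 555], [544.0, 171.0]), ([173, 154, 37, 25, 572], [191.0, 166.0]), ([296, 159, 24, 30, 636], [308.0, 173.0]), ([111, 177, 86, 93, 2994], [154.0, 225.0]), ([541, 200, 19, 90, 811], [553.0, 232.0]), ([249, 204, 18, 21, 320], [258.0, 214.0]), ([246, 237, 40, 34, 980], [267.0, 254.0]), ([0, 266, 144, 154, 7138], [74.0, 350.0]), ([163, 284, 45, 61, 449], [185.0, 314.0])]
pred [[308.03473073 171.55912002]]
```

```bash
python3 nudge.py '-.001 .003 0 0 0 0;-.004 .011 0 0 0 0;-.0085 .0235 0 0 0 0;-.0145 .0405 0 0 0 0;-.022 .061 0 0 0 0;-.03 .083 0 0 0 0;-.038 .1065 0 0 0 0;-.0465 .13 0 0 0 0;-.055 .1535 0 0 0 0;-.0635 .177 0 0 0 0'
python3 nudge.py '-.0085 .0235 0 0 0 -.004;-.017 .047 0 0 0 -.012;-.0245 .069 0 0 0 -.022;-.032 .089 0 0 0 -.034;-.038 .1065 0 0 0 -.046;-.0425 .119 0 0 0 -.056;-.046 .128 0 0 0 -.063;-.0477 .133 0 0 0 -.067;-.0488 .136 0 0 0 -.069;-.0488 .136 0 0 0 -.069'
python3 nudge.py '0 0 0 0 0 0;0 0 0 0 0 0;0 0 0 0 0 0'
python3 - <<'E'
from plant import bot, eyes
from h import *
import cv2
A=eyes.grab_frame("scene");B=eyes.grab_frame("side");s=bot.get_state()
print(s["tcp_pos"],s["ee_rot"],s["wrist_force"],s["ft_torque"])
pickle.dump((A,B,s),open("c2.pkl","wb"))
a=cv2.resize(A["img"][120:230,300:400,::-1],None,fx=4,fy=4,interpolation=cv2.INTER_CUBIC);b=cv2.resize(B["img"][190:300,230:330,::-1],None,fx=4,fy=4,interpolation=cv2.INTER_CUBIC)
cv2.imwrite("pics/c2.png",cv2.convertScaleAbs(np.hstack([a,b]),alpha=1.4))
E
```

```text
t: 12.7
tcp_pos: [0.4901, 0.0643, 0.1573]
ee_rot: [-0.065, 0.998, 0.0, 0.0]
wrist_force: [0.4, -0.1, -2.9]
grip_width: 0.0202
finger_force: 98.1
t: 13.53
tcp_pos: [0.521, 0.2037, 0.1572]
ee_rot: [-0.099, 0.995, -0.0, -0.0]
wrist_force: [0.6, 0.5, -2.6]
grip_width: 0.0208
finger_force: 98.1
t: 13.78
tcp_pos: [0.521, 0.2029, 0.1573]
ee_rot: [-0.098, 0.995, -0.0, -0.0]
wrist_force: [-0.6, -0.0, -2.5]
grip_width: 0.0208
finger_force: 98.1
[0.52102887 0.20306798 0.15732492] [-9.85098555e-02  9.95136075e-01 -3.28108423e-05 -4.99190267e-06] [ 0.10815921 -0.21525346 -1.78308962] [0.02668328 0.14493227 0.03749027]
```

```bash
python3 nudge.py '0 0 .003 0 0 0;0 0 .01 0 0 0;0 0 .02 0 0 0;0 0 .03 0 0 0;0 0 .04 0 0 0;0 0 .05 0 0 0;0 0 .058 0 0 0;0 0 .064 0 0 0;0 0 .067 0 0 0;0 0 .067 0 0 0'
python3 - <<'E'
from plant import bot, eyes
from h import *
import cv2
A=eyes.grab_frame("scene");B=eyes.grab_frame("side");s=bot.get_state()
print(s["tcp_pos"],s["ee_rot"],s["wrist_force"],s["ft_torque"])
pickle.dump((A,B,s),open("c3.pkl","wb"))
a=cv2.resize(A["img"][150:230,300:380,::-1],None,fx=5,fy=5,interpolation=cv2.INTER_CUBIC);b=cv2.resize(B["img"][215:295,230:310,::-1],None,fx=5,fy=5,interpolation=cv2.INTER_CUBIC)
cv2.imwrite("pics/c3.png",cv2.convertScaleAbs(np.hstack([a,b]),alpha=1.4))
E
```

```text
t: 14.72
tcp_pos: [0.5205, 0.2035, 0.0893]
ee_rot: [-0.099, 0.995, -0.0, -0.001]
wrist_force: [-0.2, -0.2, -2.7]
grip_width: 0.0208
finger_force: 98.1
[0.52127358 0.20362769 0.09048641] [-9.89299795e-02  9.95094376e-01 -2.84708563e-06  2.05313383e-04] [-0.00827504 -0.17384121 -2.09739093] [-0.08124395  0.18315667 -0.01901318]
```

View pics/c3.png

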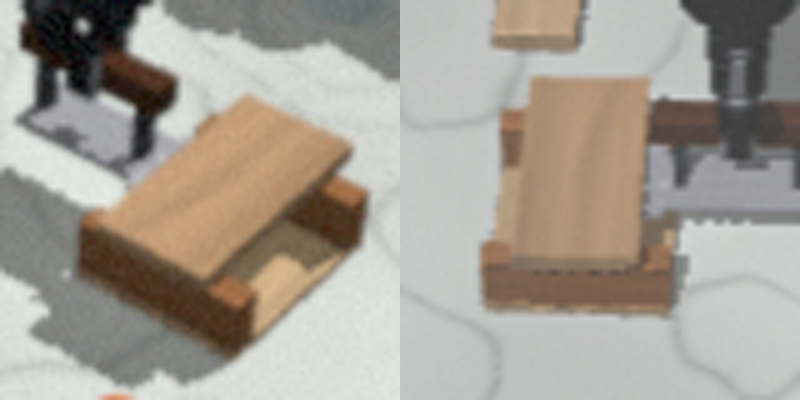

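The panel sits level above both bearers. I'll compute the remaining offset from these corners.

```bash
python3 - <<'E'
from h import *
np.set_printoptions(precision=4,suppress=True)
A,B,s=pickle.load(open("c3.pkl","rb"))
S=lambda l:np.array(l)/5+[300,150]
D=lambda l:np.array(l)/5+[230,215]
st=(.620,.2235,.197)
def loc(w): # stand coordinates
    c,sn=np.cos(.197),np.sin(.197);d=w[:,:2]-st[:2];return np.c_[c*d[:,0]+sn*d[:,1],-sn*d[:,0]+c*d[:,1]]
for n,f,p,q in(("scene",A,S([(105,218),(248,95),(352,150),(205,277)]),S([(82,215),(212,288),(253,292),(368,187)])),
             ("side",B,D([(240,262),(250,80),(130,78),(112,260)]),D([(102,113),(82,245),(272,247)]))):
    a=loc(back(f,p,.067));b=loc(back(f,q,.046));print(n,a.ravel(),a.mean(0));print(b.ravel())
    for e in(a[1]-a[0],a[2]-a[3]):print(np.arctan2(-e[0],e[1])if e[1]>0 else np.arctan2(e[0],-e[1]))
    M=place(st,[(-.06,-.07,.046),(.06,-.07,.046),(.06,-.05,.046),(.06,.07,.046),(.06,.05,.046),(-.06,.05,.046)])
    print("pred stand px",((proj(f,M)-([300,150] if n=="scene" else [230,215]))*5).round().tolist())
    M=place(st,[(-.04,-.08,.067),(-.04,.08,.067),(.04,.08,.067),(.04,-.08,.067)])
    print("pred panel px",((proj(f,M)-([300,150] if n=="scene" else [230,215]))*5).round().tolist())
E
```

```text
scene [-0.0335 -0.0822 -0.0339  0.0693  0.0464  0.0644  0.0427 -0.0875] [ 0.0054 -0.009 ]
[-0.0597 -0.0689  0.0394 -0.0731  0.0601 -0.0607  0.0613  0.0632]
0.0022614332376237464
-0.02383977251115998
pred stand px [[81.0, 216.0], [244.0, 300.0], [263.0, 282.0], [372.0, 181.0], [355.0, 197.0], [194.0, 119.0]]
pred panel px [[98.0, 212.0], [250.0, 83.0], [357.0, 133.0], [209.0, 268.0]]
side [-0.0418  0.0847 -0.0417 -0.0758  0.0382 -0.0764  0.0375  0.0845] [-0.002   0.0043]
[ 0.0572 -0.0642  0.0602  0.0536 -0.0603  0.0532]
0.0008269185148579464
0.004716300072805345
pred stand px [[278.0, 109.0], [98.0, 107.0], [96.0, 128.0], [80.0, 264.0], [83.0, 241.0], [272.0, 243.0]]
pred panel px [[248.0, 76.0], [237.0, 256.0], [109.0, 254.0], [128.0, 74.0]]
```

```bash
python3 nudge.py '0 .001 .001 0 0 0;0 .002 .003 0 0 0;0 .002 .005 0 0 0;0 .002 .006 0 0 0;0 .002 .007 0 0 0;0 .002 .008 0 0 0;0 .002 .009 0 0 0;0 .002 .010 0 0 0;0 .002 .011 0 0 0;0 .002 .012 0 0 0'
python3 nudge.py '0 0 .001 0 0 0;0 0 .003 0 0 0;0 0 .006 0 0 0;0 0 .009 0 0 0;0 0 .011 0 0 0;0 0 .011 0 0 0;0 0 .011 0 0 0'
python3 - <<'E'
from plant import bot, eyes
from h import *
a=[]
for i in range(4):
    B=eyes.grab_frame("side");s=bot.get_state();a.append(np.r_[s["wrist_force"],s["ft_torque"]])
print(np.mean(a,0).round(3),s["tcp_pos"],s["ee_rot"])
E
```

```text
t: 15.65
tcp_pos: [0.5209, 0.2056, 0.0784]
ee_rot: [-0.099, 0.995, 0.0, 0.0]
wrist_force: [1.0, -0.2, -2.0]
grip_width: 0.0203
finger_force: 98.3
t: 16.23
tcp_pos: [0.5204, 0.2055, 0.067]
ee_rot: [-0.099, 0.995, -0.0, -0.0]
wrist_force: [-0.3, 1.1, -1.3]
grip_width: 0.0204
finger_force: 98.3
[ 0.067  0.073 -1.343 -0.005  0.004 -0.013] [0.52074544 0.20556311 0.06744827] [-9.89406763e-02  9.95093322e-01 -4.62526443e-07  1.54114932e-04]
```

```bash
python3 nudge.py '.003 0 0 0 0 0;.01 0 0 0 0 0;.02 0 0 0 0 0;.035 0 0 0 0 0;.055 0 0 0 0 0;.08 0 0 0 0 0;.105 0 0 0 0 0;.13 0 0 0 0 0;.15 0 0 0 0 0;.16 0 0 0 0 0'
python3 nudge.py '0 -.01 0 0 0 0;-.003 -.03 0 0 0 0;-.006 -.06 0 0 0 0;-.009 -.09 0 0 0 0;-.012 -.12 0 0 0 0;-.014 -.145 0 0 0 0;-.015 -.157 .005 0 0 0;-.015 -.16 .015 0 0 0;-.015 -.16 .022 0 0 0;-.015 -.16 .026 0 0 0'
python3 nudge.py '0 0 .001 0 0 0;0 0 .002 0 0 0;0 0 .0025 0 0 0;0 0 .0025 0 0 0;0 0 .0025 0 0 0'
```

```text
t: 17.27
tcp_pos: [0.3603, 0.1736, 0.0666]
ee_rot: [-0.099, 0.995, -0.0, -0.001]
wrist_force: [-0.4, 0.5, -2.1]
grip_width: 0.0201
finger_force: 98.3
t: 18.1
tcp_pos: [0.4095, 0.0201, 0.0406]
ee_rot: [-0.098, 0.995, 0.0, -0.0]
wrist_force: [0.2, 0.6, -2.0]
grip_width: 0.0202
finger_force: 98.3
t: 18.52
tcp_pos: [0.4101, 0.0204, 0.0391]
ee_rot: [-0.099, 0.995, -0.0, 0.0]
wrist_force: [0.0, -0.1, -0.8]
grip_width: 0.0208
finger_force: 98.3
```

Barely above or at contact; ease down 1 mm, then check before releasing.

```bash
python3 nudge.py '0 0 .0005 0 0 0;0 0 .001 0 0 0;0 0 .001 0 0 0;0 0 .001 0 0 0'
python3 nudge.py '0 0 0 0 0 0;0 0 0 0 0 0;0 0 0 0 0 0;0 0 0 0 0 0;0 0 0 0 0 0;0 0 0 0 0 0;0 0 0 0 0 0' .085
python3 nudge.py '0 0 -.01 0 0 0;0 0 -.03 0 0 0;0 0 -.06 0 0 0;0 0 -.1 0 0 0;0 0 -.14 0 0 0;0 0 -.18 0 0 0;0 0 -.22 0 0 0;0 0 -.25 0 0 0;0 0 -.25 0 0 0;0 0 -.25 0 0 0'
python3 - <<'E'
from plant import bot, eyes
from h import *
import cv2
np.set_printoptions(precision=4,suppress=True)
s=bot.get_state();W=eyes.grab_frame("wrist");W["s"]=s;A=eyes.grab_frame("scene");B=eyes.grab_frame("side");wcam(W)
pickle.dump((A,B,W),open("end.pkl","wb"))
st=(.620,.2235,.197)
P=place(st,[(-.04,-.08,.058),(-.04,.08,.058),(.04,.08,.058),(.04,-.08,.058)])
for n,f in(("scene",A),("side",B)):
    hsv=cv2.cvtColor(f["img"],cv2.COLOR_RGB2HSV);m=cv2.inRange(hsv,(8,40,105),(24,150,255))
    q=proj(f,P);poly=np.zeros(m.shape,np.uint8);cv2.fillPoly(poly,[q.round().astype(int)],1)
    k,l=cv2.connectedComponents(m);c=q.mean(0).round().astype(int);i=l[c[1],c[0]];mm=l==i
    r=cv2.minAreaRect(np.argwhere(mm)[:,::-1].astype(np.float32))
    print(n,"pred",q.mean(0),poly.sum(),"blob",mm.sum(),np.argwhere(mm).mean(0)[::-1],(mm&(poly>0)).sum(), "V",hsv[c[1],c[0]])
E
```

```text
t: 18.85
tcp_pos: [0.4102, 0.0202, 0.0385]
ee_rot: [-0.099, 0.995, -0.0, 0.0]
wrist_force: [-3.1, 0.5, 6.9]
grip_width: 0.0204
finger_force: 99.7
t: 19.43
tcp_pos: [0.4099, 0.0201, 0.0377]
ee_rot: [-0.099, 0.995, 0.0, -0.0]
wrist_force: [-0.2, 0.1, -0.4]
grip_width: 0.0851
finger_force: 0.0
t: 20.27
tcp_pos: [0.411, 0.0199, 0.2897]
ee_rot: [-0.099, 0.995, -0.001, 0.002]
wrist_force: [-0.0, -1.1, -1.1]
grip_width: 0.0848
finger_force: 0.0
scene pred [345.4595 187.0675] 925 blob 910 [344.0978 187.8725] 875 V [ 15  97 129]
side pred [266.1775 249.9543] 961 blob 980 [264.3888 250.9296] 883 V [ 15  81 117]
```

```bash
python3 - <<'E'
from h import *
np.set_printoptions(precision=4,suppress=True)
A,B,W=pickle.load(open("end.pkl","rb"))
c,s=np.cos(.197),np.sin(.197)
for f,q in((A,(344.1,187.87)),(B,(264.39,250.93))):
    d=back(f,[q],.058)[0,:2]-[.62,.2235];print(c*d[0]+s*d[1],-s*d[0]+c*d[1])
E
```

```text
-0.0005844127319920545 -0.008016937409703799
0.005471773985079463 0.0072678518272351
```

```bash
python3 -c "
from plant import bot, eyes
print(bot.hand_in())"
```

```text
the job is handed in; nothing more can be done
None
```

The job is handed in at about 20 s of the 67 s allowed: by the last camera measurement the drawer front sits level on both bearers, about 3 mm from centre and square to within what I could measure. The lifter was lowered to bench contact and released at its new spot, clear of the drawer front, stand and fence; the gripper only ever held the lifter, and I did not separately recheck the bystanders or the lifter lying flat.

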